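# Put the assay labware back in its trays

### The job

Sort the mixed labware on the bench into the three grey trays: one slim vial in each of the two small bays of the smallest tray, one squat jar in each of the two big bays of the large divided tray, and the open reagent trough lengthwise in the undivided tray. All stand upright, flat on the tray floor, at the end; tip nothing over, and leave the tip box and the timer where they are.

Things in the scene. Friction and masses are not known exactly. Their poses are not given: they have to be found in the camera images.
- vial_a_center (a point): upright white capped sample vial, a slim cylinder 28 mm in diameter and 80 mm tall (40 g); the two vials are alike. The point is its centre, 40 mm above its foot, z up along its axis; yaw has no meaning. It stands on the bench at the start.
- vial_b_center (a point): upright white capped sample vial, a slim cylinder 28 mm in diameter and 80 mm tall (40 g); the two vials are alike. The point is its centre, 40 mm above its foot, z up along its axis; yaw has no meaning. It stands on the bench at the start.
- jar_a_center (a point): upright white screw-lid jar, squat: 50 mm in diameter over its lid (the top 18 mm), 47 mm below, 60 mm tall (90 g); the two jars are alike. The point is its centre, 30 mm above its foot, z up; yaw has no meaning. It stands on the bench at the start.
- jar_b_center (a point): upright white screw-lid jar, squat: 50 mm in diameter over its lid (the top 18 mm), 47 mm below, 60 mm tall (90 g); the two jars are alike. The point is its centre, 30 mm above its foot, z up; yaw has no meaning. It stands on the bench at the start.
- trough_center (a point): white reagent trough, an open-topped rectangular box 110 mm long (its x axis), 45 mm wide (its y axis), 48 mm tall, with 4 mm walls (60 g), rigid enough to grip across its 45 mm width. The point is its centre, 24 mm above its foot, z up. Either way round is the same.
- vial_tray: the smallest grey tray, fixed to the bench: 112 mm long (its x axis) by 58 mm wide (y), walls 12 mm high and 4 mm thick, floor 4 mm thick, one divider across the middle. Origin at the centre of its underside, on the bench. Its two square bays, 50 mm inside, are centred 27 mm either side of the origin along its x axis. One vial belongs in each.
- jar_tray: the large divided grey tray, fixed to the bench: 164 mm long (its x axis) by 84 mm wide (y), walls 12 mm high and 4 mm thick, floor 4 mm thick, one divider across the middle. Origin at the centre of its underside, on the bench. Its two bays, 76 mm by 76 mm inside, are centred 40 mm either side of the origin along its x axis. One jar belongs in each.
- trough_tray: the undivided grey tray, fixed to the bench: 138 mm long (its x axis) by 73 mm wide (y), walls 10 mm high and 4 mm thick, floor 4 mm thick; inside 130 mm by 65 mm. Origin at the centre of its underside, on the bench. The trough belongs in it, its length along the tray's x axis.
- tip_box_center (a point): bystander: closed pipette-tip box, 120 by 82 mm, 62 mm tall, loose; the point is its centre. Leave it alone.
- timer_center (a point): bystander: flat bench timer with a small screen, 66 by 70 mm, 20 mm thick, loose; the point is its centre. Leave it alone.
Not all that is in view belongs to the job. What is shaped like the jar_tray but purple is not meant.

How it is judged (in metres and radians):
At the end, for the whole second after the job is handed in: A vial in each bay of the smallest tray (13 mm), a jar in each bay of the large divided tray (15 mm), the trough in the undivided tray (13 mm, 0.25 rad); each flat on the floor (-4/+5 mm), tilt under 0.08 rad, at rest; tip box and timer within 20 mm of their starts ((((x of vial_a_center in the frame of vial_tray between 0.014 and 0.04 m and y of vial_a_center in the frame of vial_tray between -0.013 and 0.013 m and z of vial_a_center in the frame of vial_tray between 0.04 and 0.049 m and angle between vial_a_center's own z axis and vertical below 0.08 rad) and (x of vial_b_center in the frame of vial_tray between -0.04 and -0.014 m and y of vial_b_center in the frame of vial_tray between -0.013 and 0.013 m and z of vial_b_center in the frame of vial_tray between 0.04 and 0.049 m and angle between vial_b_center's own z axis and vertical below 0.08 rad)) or ((x of vial_a_center in the frame of vial_tray between -0.04 and -0.014 m and y of vial_a_center in the frame of vial_tray between -0.013 and 0.013 m and z of vial_a_center in the frame of vial_tray between 0.04 and 0.049 m and angle between vial_a_center's own z axis and vertical below 0.08 rad) and (x of vial_b_center in the frame of vial_tray between 0.014 and 0.04 m and y of vial_b_center in the frame of vial_tray between -0.013 and 0.013 m and z of vial_b_center in the frame of vial_tray between 0.04 and 0.049 m and angle between vial_b_center's own z axis and vertical below 0.08 rad))) and (((x of jar_a_center in the frame of jar_tray between 0.025 and 0.055 m and y of jar_a_center in the frame of jar_tray between -0.015 and 0.015 m and z of jar_a_center in the frame of jar_tray between 0.03 and 0.039 m and angle between jar_a_center's own z axis and vertical below 0.08 rad) and (x of jar_b_center in the frame of jar_tray between -0.055 and -0.025 m and y of jar_b_center in the frame of jar_tray between -0.015 and 0.015 m and z of jar_b_center in the frame of jar_tray between 0.03 and 0.039 m and angle between jar_b_center's own z axis and vertical below 0.08 rad)) or ((x of jar_a_center in the frame of jar_tray between -0.055 and -0.025 m and y of jar_a_center in the frame of jar_tray between -0.015 and 0.015 m and z of jar_a_center in the frame of jar_tray between 0.03 and 0.039 m and angle between jar_a_center's own z axis and vertical below 0.08 rad) and (x of jar_b_center in the frame of jar_tray between 0.025 and 0.055 m and y of jar_b_center in the frame of jar_tray between -0.015 and 0.015 m and z of jar_b_center in the frame of jar_tray between 0.03 and 0.039 m and angle between jar_b_center's own z axis and vertical below 0.08 rad))) and x of trough_center in the frame of trough_tray between -0.013 and 0.013 m and y of trough_center in the frame of trough_tray between -0.013 and 0.013 m and z of trough_center in the frame of trough_tray between 0.024 and 0.033 m and angle between trough_center's own z axis and vertical below 0.08 rad and angle between the x axis of trough_center and the x axis of trough_tray, either way round below 0.25 rad and linear speed of each of vial_a, vial_b, jar_a, jar_b, trough below 0.02 m/s and distance of each of tip_box_center, timer_center from where it was at the start of the episode below 0.02 m); the robot touches nothing.
It fails at once if a vial, a jar or the trough is tipped over (more than 0.6 rad) (angle between any of vial_a_center, vial_b_center, jar_a_center, jar_b_center, trough_center's own z axis and vertical above 0.6 rad).
It fails at once if the tip box or the timer is moved more than 20 mm (distance of any of tip_box_center, timer_center from where it was at the start of the episode above 0.02 m).
It also fails if it takes over 122 s, if anything falls off the work surface, if the arm or the gripper's body presses on something with over 40 N, if the wrist force passes 120 N, or if a joint passes its speed limit or range.

### The arm

A 6-joint arm with a two-finger parallel gripper is mounted at the origin on the work surface. World frame = base frame: x ahead of the robot, y to its left, z up, the work surface at z = 0. Lengths are in mm, angles in rad, forces in N, time in s.
With the tool pointing down it reaches from about 275 to 775 mm from the base axis. Payload 14.6 kg.
Tool frame: the origin (TCP) lies at the very end of the fingers, on their centre line; the grasp point (between the pads) lies 19 mm behind it; z points along the fingers, y is the line along which they close (so a half turn about z gives the same grasp; the last joint's range is limited). The gripper opens to 85 mm and grips with 20 to 120 N. Pads are 22 mm wide; open, the fingers measure 114 mm over their backs; the gripper's body (76 mm by 85 mm) begins 54 mm behind the grasp point. The pads swing forward as they close: fully open they stand 13 mm farther back than shut.
Start: joints at [-1.492, 0.263, -0.048, 1.259, 0, 1.415], TCP at [121.623, -510.721, 231.278] pointing down, gripper open.
Joint ranges: [-2.65, 2.65], [-0.89, 1.7], [-1.18, 1.37], [-2.13, 2.11], [-1.35, 1.29], [-3.14, 3.14]. Speed limits (rad/s): [1.89, 1.89, 2.57, 2.79, 3.14, 3.14].

### API

Orientations are given as a unit quaternion [x, y, z, w].
In Python, from workcell import readout, cams, workorder gives the robot as it stands. The module is installed in compiled form; this text tells all that it offers.
- The arm moves only by the shell command python3 -m crank 'ROWS' [FORCE]. ROWS is JSON, a list that holds one entry, the list of rows, each a list of 7 numbers: the shift along the tool's x, y, z in cm, then the turn, a rotation vector about the tool's x, y, z in rad, then the closure in counts, from 0 (fully open) to 255 (shut). A call has 1 to 20 rows; each row shifts and turns the commanded pose from where the row before left it, along the tool's axes as they then stand; what a row does not reach is not made up. A row lasts 1/8 s, in which the tool goes at most 62.5 mm and 10.7 degrees, less where a joint would pass 70% of its speed; a pose out of reach is approached as far as the arm can. A call is refused whole if a number of a shift passes 6.25 or a number of a turn 0.188, either way. A call with a gripper value outside its range is refused whole. The fingers move at their own pace and stop on an object; FORCE is the grip in N (left out, the last holds). Time passes only in rows, so rows that do not move let the fingers close. It gives the time, the measured TCP pose, the force, the opening and the grip force at its end, in the units of the state.
- readout.read_state(): the state, without advancing time (a new reading comes with each control period).
- cams.read_camera(name): name is "side" or "top" or "wrist"; returns a dict with "image" (480x640x3 uint8, red, green, blue), "depth" (480x640 float32, mm along the optical axis (not along the pixel's ray), 0 where there is no reading), "intrinsics" (3x3 intrinsics, pixels), "rvec" (rotation vector, rad) and "tvec" (3), from world to camera coordinates, as OpenCV has them; the wrist camera has in their place "T_tool_cam" (4x4, takes a point from camera to tool coordinates, whose origin is the TCP and whose axes are the flange's). Camera axes: x right, y down, z forward; pixel columns grow to the right and rows downward; lengths in mm; the calibration is good to about 2 mm. A picture is of the moment at which its call begins: read the wrist's pose just before it.
- workorder.job_done(): hands the job in; it is judged then, once.
The state is a dict: "time_s": time; "joint_positions": joint angles; "joint_vel": joint speeds; "joint_efforts": joint torques, N m; "tool_pos": TCP position; "tcp_rot": TCP orientation; "contact_force": force on the tool from outside, world axes, zero at the start; "wrist_torque": the same for the moment, N m; "finger_gap": finger opening in mm; "gripper_force": force on a finger pad.
Only numpy, scipy, OpenCV 4.12 (cv2) and the standard library are available. Lean on these libraries where they do the work, as an engineer would, in place of code of your own. Each camera call takes 0.05 s, during which the arm holds its last target. There are 200 camera calls.

## Working session

There is one attempt and no reset: what is moved stays moved. The work goes in short steps, Python scripts to look and compute and a shell command to move; the robot and the scene stay as the last step left them, time stands still between calls to the robot, and variables do not carry over. Pictures are saved under pics/ and viewed, at most 14 in all, crops included, and the job is handed in when it is done.

```bash
mkdir -p pics; cat > h.py <<'E'
import numpy as np, cv2
from scipy.spatial.transform import Rotation as R
from workcell import readout, cams
def cloud(name):
    s=readout.read_state(); c=cams.read_camera(name); d=c["depth"].astype(float); K=np.array(c["intrinsics"])
    v,u=np.mgrid[:480,:640]
    P=np.stack([(u-K[0,2])*d/K[0,0],(v-K[1,2])*d/K[1,1],d],-1)
    if name=="wrist":
        T=np.array(c["T_tool_cam"]); P=P@T[:3,:3].T+T[:3,3]
        P=P@R.from_quat(s["tcp_rot"]).as_matrix().T+np.array(s["tool_pos"])
    else:
        Rm=cv2.Rodrigues(np.array(c["rvec"],float))[0]; P=(P-np.array(c["tvec"]).ravel())@Rm
    P[d==0]=np.nan
    return c["image"],P
E
python3 - <<'E'
from h import *
s=readout.read_state();print(s)
for n in("top","side"):
    im,P=cloud(n);cv2.imwrite(f"pics/{n}0.png",im[:,:,::-1]);np.savez(f"{n}0.npz",im=im,P=P)
print(R.from_quat(s["tcp_rot"]).as_matrix().round(3))
print(np.array(cams.read_camera("wrist")["T_tool_cam"]).round(3))
E
```

```text
{'time_s': 0.0, 'joint_positions': array([-1.49229116e+00,  2.63535929e-01, -4.89577768e-02,  1.25937147e+00,
        1.56452056e-05,  1.41552811e+00]), 'joint_vel': array([4.56160234e-05, 4.46841552e-04, 1.79648081e-03, 1.75761831e-03,
       1.44015681e-04, 2.34546298e-03]), 'joint_efforts': array([-5.01337236e-04, -6.37627172e+01,  3.84565544e+01,  1.37626668e-02,
       -2.32165266e-04, -2.59929942e-05]), 'tool_pos': array([ 121.61019226, -510.44183742,  230.81069693]), 'tcp_rot': array([ 9.93176384e-01,  1.16620690e-01,  2.83237744e-05, -5.33729251e-04]), 'contact_force': array([-1.09046054,  0.85496696, -0.06516296]), 'wrist_torque': array([-0.00728362,  0.00504429, -0.01499077]), 'gripper_force': 0.0, 'finger_gap': 85.5072360166364}
[[ 0.973  0.232 -0.   ]
 [ 0.232 -0.973  0.001]
 [ 0.    -0.001 -1.   ]]
[[ 1.00000e-03 -9.60000e-01 -2.80000e-01  7.16200e+01]
 [ 1.00000e+00  1.00000e-03 -1.00000e-03 -1.43200e+00]
 [ 1.00000e-03 -2.80000e-01  9.60000e-01 -1.42457e+02]
 [ 0.00000e+00  0.00000e+00  0.00000e+00  1.00000e+00]]
```

View pics/top0.png

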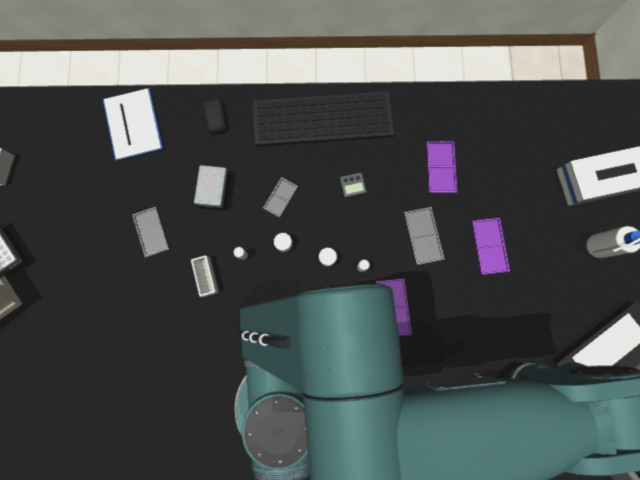

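View pics/side0.png

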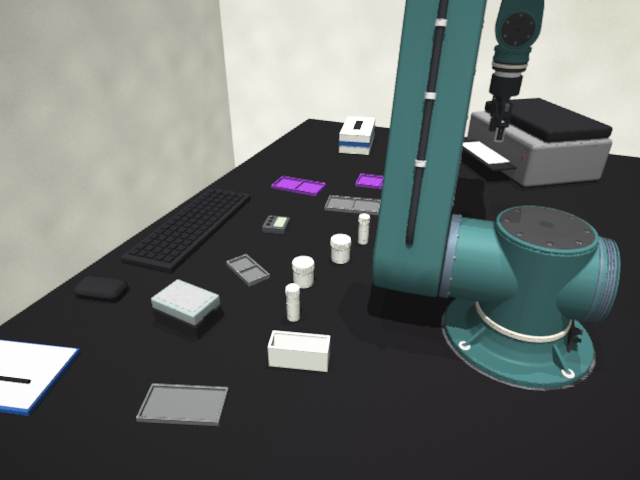

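The top view shows these:
- Trough at (204,276).
- Vials at (240,253) and (364,266).
- Jars at (283,242) and (328,257).
- Grey trays: small divided (280,197), undivided (151,232), large divided (424,236).

For the jar tray, the candidates are grey (424,236) and purple (442,167), (491,246) and (400,306). Only the grey one at (424,236) fits. I'll measure now and check it with an enlarged crop.

```bash
python3 - <<'E'
from h import *
z=np.load("top0.npz");im=z["im"];P=z["P"]
def meas(name,u,v,r,zl,zh,grey=False):
    sub=np.zeros((480,640),bool);sub[v-r:v+r,u-r:u+r]=1
    m=sub&(P[...,2]>zl)&(P[...,2]<zh)
    if grey: m=sub&(im.max(-1)>60)&(P[...,2]<25)
    n,l,st,_=cv2.connectedComponentsWithStats(m.astype(np.uint8));k=1+st[1:,4].argmax();m=l==k
    p=P[m];p=p[np.isfinite(p[:,0])]
    (c,sz,a)=cv2.minAreaRect(p[:,:2].astype(np.float32))
    if sz[0]<sz[1]: sz=sz[::-1];a+=90
    print(name,"n",len(p),"ctr",np.round(c,1),"mean",p.mean(0).round(1),"size",np.round(sz,1),"ang",round(a,1),"zmax",np.percentile(p[:,2],95).round(1))
meas("vialA",240,253,14,50,100);meas("vialB",364,266,14,50,100)
meas("jarA",283,242,16,45,80);meas("jarB",328,257,16,45,80)
meas("trough",204,276,28,30,60)
meas("vtray",280,197,27,0,0,1);meas("jtray",424,236,35,0,0,1);meas("ttray",151,232,32,0,0,1)
meas("tipbox",211,186,30,40,80);meas("timer",353,185,18,12,40)
print(P[300,300],P[200,300],P[200,400])
cv2.imwrite("pics/c1.png",cv2.resize(im[130:310,120:520,::-1],(800,360),interpolation=2))
E
```

```text
vialA n 96 ctr [439.4 128.7] mean [438.7 128.2  76.8] size [27.5 25.3] ang 2.0 zmax 83.8
vialB n 87 ctr [ 396.8 -224.8] mean [ 396.8 -224.5   78.4] size [27.1 25.6] ang 82.6 zmax 83.9
jarA n 243 ctr [470.3   6.7] mean [470.5   6.5  59.3] size [49.4 46.6] ang 0.0 zmax 64.1
jarB n 241 ctr [ 425.2 -123.1] mean [ 425.2 -122.9   59.4] size [46.9 46.3] ang 179.1 zmax 63.8
trough n 372 ctr [376.9 237.7] mean [376.  239.2  41.9] size [111.1  46.7] ang 15.5 zmax 50.7
vtray n 750 ctr [619.7  17.3] mean [617.9  17.2   5.6] size [119.4  64.2] ang 151.2 zmax 13.7
jtray n 1603 ctr [ 492.2 -420. ] mean [ 490.2 -419.5    4.5] size [170.1  93. ] ang 10.5 zmax 12.6
ttray n 1185 ctr [516.4 414.1] mean [515.1 411.7   5.2] size [145.4  80.5] ang 19.3 zmax 11.5
tipbox n 1128 ctr [640.9 221.2] mean [639.2 218.9  61.4] size [121.7  83.5] ang 172.4 zmax 66.7
timer n 481 ctr [ 650.4 -205.8] mean [ 649.  -205.5   20.1] size [70.8 68. ] ang 100.3 zmax 24.7
[286.52456784 -71.8100763  756.3495652 ] [ 6.07445732e+02 -4.43931685e+01  4.09840892e-01] [ 603.09944933 -353.6257095    -0.83652141]
```

View pics/c1.png

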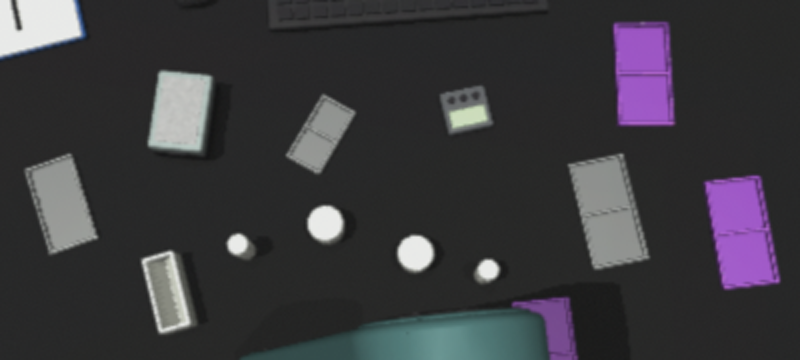

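The crop confirms the grey divided tray at crop (608,211) as the jar tray. The others shaped like it, at (643,74) and (742,232), are purple. All sizes and heights match the description. Now moving above jar B.

```bash
cat >> h.py <<'E'
def to(x,y,z):
    s=readout.read_state(); M=R.from_quat(s["tcp_rot"]).as_matrix()
    print("t",round(s["time_s"],2),"pos",s["tool_pos"].round(1),"head",np.degrees(np.arctan2(M[1,0],M[0,0])).round(1),"q1,q6",s["joint_positions"][[0,5]].round(2),"-> cm",(M.T@(np.array([x,y,z])-s["tool_pos"])/10).round(2))
def obj(x,y,r,zl,zh):
    im,P=cloud("wrist"); m=(np.hypot(P[...,0]-x,P[...,1]-y)<r)&(P[...,2]>zl)&(P[...,2]<zh)
    p=P[m]; c,sz,a=cv2.minAreaRect(p[:,:2].astype(np.float32)); print("n",len(p),"ctr",np.round(c,1),np.round(sz,1),round(a,1),"z95",np.percentile(p[:,2],95).round(1)); return im
E
python3 -m crank '[[[4.28,-3.4,0,0,0,0,0],[4.28,-3.4,0,0,0,0,0],[4.28,-3.4,0,0,0,0,0],[4.28,-3.4,0,0,0,0,0],[4.28,-3.4,0,0,0,0,0],[4.28,-3.4,0,0,0,0,0],[4.28,-3.4,0,0,0,0,0],[4.28,-3.4,0,0,0,0,0],[4.28,-3.4,0,0,0,0,0],[0,0,0,0,0,0,0],[0,0,0,0,0,0,0]]]' 30
python3 -c "
from h import *
im=obj(425,-123,45,48,80); cv2.imwrite('pics/w1.png',im[:,:,::-1]); to(425,-123,32)"
```

```text
time_s: 1.52
tool_pos: [425.2, -123.9, 231.1]
tcp_rot: [0.993, 0.117, -0.0, -0.0]
contact_force: [-0.2, -0.8, -0.6]
finger_gap: 85.4
gripper_force: 0.0
n 2996 ctr [ 424.6 -125. ] [50.9 50.5] 32.3 z95 61.1
t 1.57 pos [ 425.  -124.4  231.2] head 13.4 q1,q6 [-0.47  2.44] -> cm [ 0.04 -0.13 19.92]
```

View pics/w1.png

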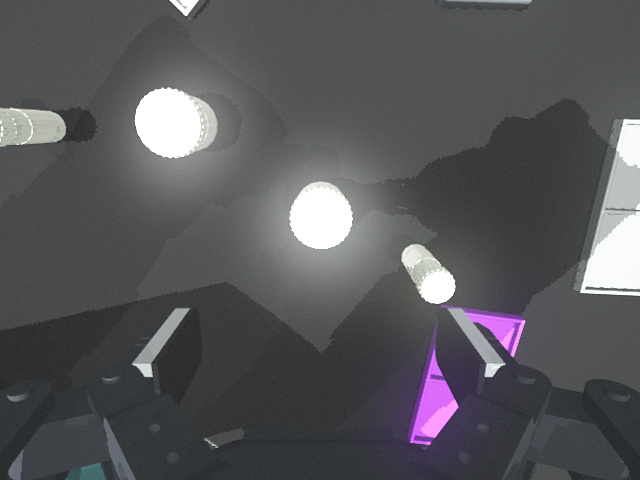

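The wrist view shows jar B at (321,215), centred between the fingers. Its 50.7 mm diameter and 61 mm top height both fit. Descending and gripping.

```bash
python3 -m crank '[[[0,0,5,0,0,0,0],[0,0,5,0,0,0,0],[0,0,5,0,0,0,0],[0,0,3,0,0,0,0],[0,0,2.2,0,0,0,0],[0,0,0,0,0,0,0],[0,0,0,0,0,0,255],[0,0,0,0,0,0,255],[0,0,0,0,0,0,255],[0,0,0,0,0,0,255],[0,0,0,0,0,0,255],[0,0,0,0,0,0,255],[0,0,-2,0,0,0,255],[0,0,-4,0,0,0,255],[0,0,-5,0,0,0,255],[0,0,0,0,0,0,255]]]' 30
python3 -c "
from h import *
to(531.5,-412.7,145)"
```

```text
time_s: 3.58
tool_pos: [427.1, -124.6, 142.8]
tcp_rot: [0.993, 0.117, 0.003, 0.002]
contact_force: [1.0, 0.5, -2.2]
finger_gap: 49.0
gripper_force: 31.5
t 3.58 pos [ 427.1 -124.6  142.8] head 13.4 q1,q6 [-0.47  2.44] -> cm [ 3.47 30.44 -0.08]
```

```bash
python3 -m crank '[[[0.58,5.07,0,0,0,0,255],[0.58,5.07,0,0,0,0,255],[0.58,5.07,0,0,0,0,255],[0.58,5.07,0,0,0,0,255],[0.58,5.07,0,0,0,0,255],[0.58,5.07,0,0,0,0,255],[0,0,0,0,0,0,255],[0,0,0,0,0,0,255]]]'
python3 -c "
from h import *
im,P=cloud('wrist'); cv2.imwrite('pics/w2.png',im[:,:,::-1]);to(531.5,-412.7,34.5)
m=(P[...,2]<25)&(P[...,2]>7.5)&(np.hypot(P[...,0]-492,P[...,1]+420)<110)&(im.max(-1)>60)&(np.ptp(im.astype(int),axis=-1)<40)
p=P[m][:,:2].astype(np.float32); print(len(p),cv2.minAreaRect(p))"
```

```text
time_s: 4.58
tool_pos: [529.3, -411.0, 138.5]
tcp_rot: [0.993, 0.117, -0.0, -0.001]
contact_force: [-0.6, 0.2, -0.4]
finger_gap: 49.0
gripper_force: 31.7
t 4.62 pos [ 529.4 -410.6  138.9] head 13.4 q1,q6 [-0.78  2.13] -> cm [ 0.16  0.26 10.44]
2257 ((524.5476684570312, -412.4543762207031), (92.61540985107422, 84.22085571289062), 10.647236824035645)
```

View pics/w2.png

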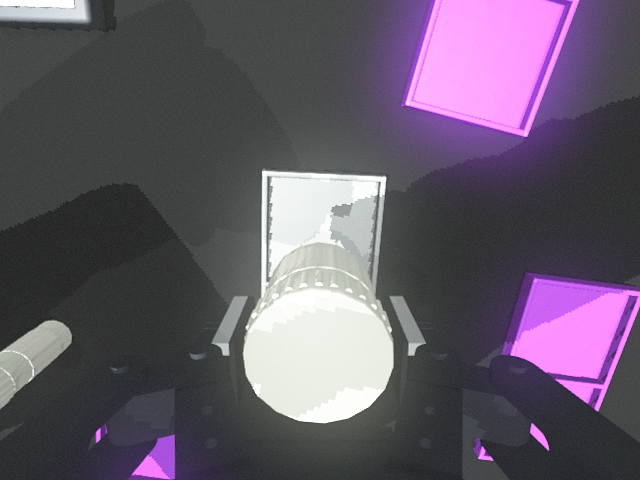

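Wrist view: jar held at (320,355) over the grey tray, whose far bay is at (322,230). The tray's 84 mm width matches. Lowering.

```bash
python3 -m crank '[[[0,0.1,4,0,0,0,255],[0,0.1,3.5,0,0,0,255],[0,0,2,0,0,0,255],[0,0,0,0,0,0,255],[0,0,0,0,0,0,255]]]'
python3 -c "
from h import *
to(529.8,-412.1,33.5)"
```

```text
time_s: 5.25
tool_pos: [530.6, -413.4, 45.6]
tcp_rot: [0.993, 0.117, 0.0, 0.001]
contact_force: [0.4, -0.4, -0.1]
finger_gap: 49.1
gripper_force: 31.7
t 5.25 pos [ 530.6 -413.4   45.6] head 13.4 q1,q6 [-0.78  2.12] -> cm [-0.05 -0.15  1.21]
```

```bash
python3 -m crank '[[[0,-0.1,0.6,0,0,0,255],[0,0,0.5,0,0,0,255],[0,0,0,0,0,0,255],[0,0,0,0,0,0,255]]]'
python3 -c "
from h import *
to(529.8,-412.1,33.5)"
```

```text
time_s: 5.75
tool_pos: [530.4, -413.3, 34.0]
tcp_rot: [0.993, 0.117, 0.0, 0.001]
contact_force: [-0.4, -1.2, 6.1]
finger_gap: 49.1
gripper_force: 32.1
t 5.75 pos [ 530.4 -413.3   34. ] head 13.4 q1,q6 [-0.78  2.13] -> cm [-0.03 -0.13  0.05]
```

```bash
python3 -m crank '[[[0,0,0,0,0,0,0],[0,0,0,0,0,0,0],[0,0,0,0,0,0,0],[0,0,0,0,0,0,0],[0,0,-3,0,0,0,0],[0,0,-5,0,0,0,0],[0,0,-5,0,0,0,0],[0,0,-5,0,0,0,0],[0.49,-5.28,0,0,0,0,0],[0.49,-5.28,0,0,0,0,0],[0.49,-5.28,0,0,0,0,0],[0.49,-5.28,0,0,0,0,0],[0.49,-5.28,0,0,0,0,0],[0.49,-5.28,0,0,0,0,0],[0.49,-5.28,0,0,0,0,0],[0.49,-5.28,0,0,0,0,0],[0,0,0,0,0,0,0],[0,0,0,0,0,0,0]]]'
python3 -c "
from h import *
obj(470,6,45,48,80);to(470.4,6.6,28.5)"
```

```text
time_s: 8.0
tool_pos: [470.5, 7.2, 213.4]
tcp_rot: [0.993, 0.117, 0.0, 0.0]
contact_force: [-0.3, -0.7, -0.3]
finger_gap: 85.0
gripper_force: 0.0
n 3328 ctr [470.    5.1] [51.  50.5] 66.2 z95 61.0
t 8.05 pos [470.5   6.7 213.3] head 13.4 q1,q6 [-0.16  2.75] -> cm [-0.02  0.   18.48]
```

```bash
python3 -m crank '[[[0,0.1,5,0,0,0,0],[0,0,5,0,0,0,0],[0,0,4,0,0,0,0],[0,0,3,0,0,0,0],[0,0,1.4,0,0,0,0],[0,0,0,0,0,0,0],[0,0,0,0,0,0,255],[0,0,0,0,0,0,255],[0,0,0,0,0,0,255],[0,0,0,0,0,0,255],[0,0,0,0,0,0,255],[0,0,0,0,0,0,255],[0,0,-3,0,0,0,255],[0,0,-5,0,0,0,255],[0,0,-5,0,0,0,255],[0,0,0,0,0,0,255]]]'
python3 -c "
from h import *
to(451.2,-427,165)"
```

```text
time_s: 10.05
tool_pos: [472.3, 6.1, 162.8]
tcp_rot: [0.993, 0.117, 0.003, 0.001]
contact_force: [-0.1, -0.2, -2.0]
finger_gap: 48.9
gripper_force: 31.7
t 10.05 pos [472.3   6.1 162.8] head 13.4 q1,q6 [-0.16  2.75] -> cm [-12.09  41.64  -0.19]
```

```bash
python3 -m crank '[[[-1.51,5.21,0,0,0,0,255],[-1.51,5.21,0,0,0,0,255],[-1.51,5.21,0,0,0,0,255],[-1.51,5.21,0,0,0,0,255],[-1.51,5.21,0,0,0,0,255],[-1.51,5.21,0,0,0,0,255],[-1.51,5.21,0,0,0,0,255],[-1.51,5.21,0,0,0,0,255],[0,0,0,0,0,0,255],[0,0,0,0,0,0,255],[0,0,4,0,0,0,255],[0,0,4,0,0,0,255],[0,0,2.5,0,0,0,255],[0,0,0,0,0,0,255],[0,0,0,0,0,0,255]]]'
python3 -c "
from h import *
to(451.2,-427,34)"
```

```text
time_s: 11.92
tool_pos: [450.1, -426.8, 55.5]
tcp_rot: [0.993, 0.117, 0.0, 0.001]
contact_force: [1.1, -1.2, -1.0]
finger_gap: 48.5
gripper_force: 31.9
t 11.93 pos [ 450.1 -426.8   55.5] head 13.4 q1,q6 [-0.89  2.02] -> cm [0.1  0.04 2.15]
```

```bash
python3 -m crank '[[[0.1,0,1.2,0,0,0,255],[0,0,0.9,0,0,0,255],[0,0,0,0,0,0,255],[0,0,0,0,0,0,255],[0,0,0,0,0,0,0],[0,0,0,0,0,0,0],[0,0,0,0,0,0,0],[0,0,0,0,0,0,0],[0,0,-3,0,0,0,0],[0,0,-5,0,0,0,0],[0,0,-5,0,0,0,0],[0,0,-5,0,0,0,0],[-0.15,-5.23,0,0,0,0,0],[-0.15,-5.23,0,0,0,0,0],[-0.15,-5.23,0,0,0,0,0],[-0.15,-5.23,0,0,0,0,0],[0,0,0,0,0,0,0],[0,0,0,0,0,0,0]]]'
python3 -c "
from h import *
im=obj(397,-225,40,70,95);cv2.imwrite('pics/w3.png',im[:,:,::-1]);to(396.8,-224.8,36)"
```

```text
time_s: 14.18
tool_pos: [396.5, -225.0, 213.6]
tcp_rot: [0.993, 0.117, 0.0, 0.0]
contact_force: [0.8, -0.2, -0.1]
finger_gap: 85.4
gripper_force: 0.0
n 1243 ctr [ 396.5 -227.3] [28.9 28.5] 44.5 z95 81.0
t 14.22 pos [ 396.6 -225.4  213.3] head 13.4 q1,q6 [-0.7   2.21] -> cm [ 0.03 -0.06 17.73]
```

View pics/w3.png

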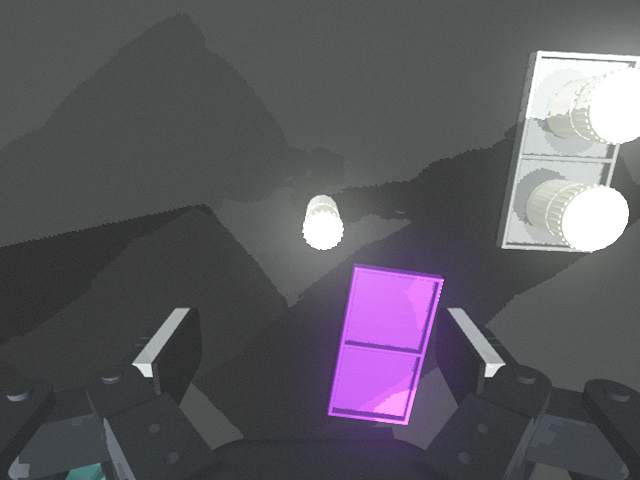

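Both jars stand upright in their bays, at (615,105) and (580,215). Vial B at (323,222) measures 28.7 mm across and 81 mm tall. Gripping it.

```bash
python3 -m crank '[[[0,0.15,5,0,0,0,0],[0,0,5,0,0,0,0],[0,0,4,0,0,0,0],[0,0,2.5,0,0,0,0],[0,0,1.2,0,0,0,0],[0,0,0,0,0,0,0],[0,0,0,0,0,0,255],[0,0,0,0,0,0,255],[0,0,0,0,0,0,255],[0,0,0,0,0,0,255],[0,0,0,0,0,0,255],[0,0,0,0,0,0,255],[0,0,0,0,0,0,255],[0,0,0,0,0,0,255],[0,0,-3,0,0,0,255],[0,0,-5,0,0,0,255],[0,0,-5,0,0,0,255],[0,0,0,0,0,0,255]]]'
python3 -c "
from h import *
to(643.4,4.3,165);to(596,30.3,165)"
```

```text
time_s: 16.48
tool_pos: [397.8, -227.1, 169.3]
tcp_rot: [0.993, 0.117, 0.002, 0.002]
contact_force: [0.7, -0.3, -1.4]
finger_gap: 26.5
gripper_force: 29.5
t 16.48 pos [ 397.8 -227.1  169.3] head 13.4 q1,q6 [-0.7   2.21] -> cm [ 29.25 -16.82   0.45]
t 16.48 pos [ 397.8 -227.1  169.3] head 13.4 q1,q6 [-0.7   2.21] -> cm [ 25.24 -20.45   0.42]
```

```bash
python3 -m crank '[[[4.87,-2.8,0,0,0,0,255],[4.87,-2.8,0,0,0,0,255],[4.87,-2.8,0,0,0,0,255],[4.87,-2.8,0,0,0,0,255],[4.87,-2.8,0,0,0,0,255],[4.87,-2.8,0,0,0,0,255],[0,0,0,0,0,0,255],[0,0,0,0,0,0,255]]]'
python3 -c "
from h import *
im,P=cloud('wrist'); cv2.imwrite('pics/w4.png',im[:,:,::-1]);to(643.4,4.3,40.5)
m=(P[...,2]<25)&(P[...,2]>7.5)&(np.hypot(P[...,0]-619,P[...,1]-17)<80)&(im.max(-1)>60)
p=P[m][:,:2].astype(np.float32); print(len(p),cv2.minAreaRect(p))"
```

```text
time_s: 17.48
tool_pos: [641.2, 4.9, 165.1]
tcp_rot: [0.993, 0.117, -0.001, -0.0]
contact_force: [0.6, -0.1, -0.9]
finger_gap: 26.9
gripper_force: 29.5
t 17.52 pos [641.    4.4 165.6] head 13.4 q1,q6 [-0.12  2.79] -> cm [ 0.25  0.07 12.51]
2020 ((615.4758911132812, 15.503803253173828), (58.387901306152344, 112.29718017578125), 59.74311065673828)
```

View pics/w4.png

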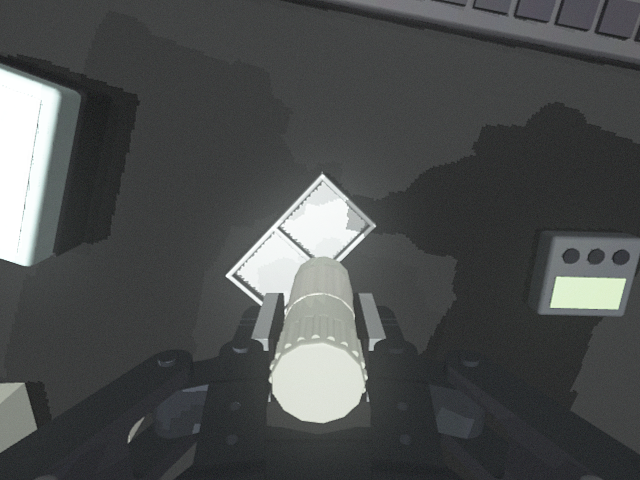

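The small grey tray spans (230,275) to (375,225) and fits at 112×58 mm, centred on (615.5,15.5). The bays are at (638.8,1.9) and (592.2,29.1). Lowering into the far bay.

```bash
python3 -m crank '[[[-0.27,0.2,4,0,0,0,255],[0,0,4,0,0,0,255],[0,0,2.5,0,0,0,255],[0,0,1,0,0,0,255],[0,0,0,0,0,0,255],[0,0,0,0,0,0,255]]]'
python3 -c "
from h import *
to(638.8,1.9,40)"
```

```text
time_s: 18.27
tool_pos: [640.2, 2.0, 52.5]
tcp_rot: [0.993, 0.116, 0.001, 0.0]
contact_force: [0.2, -0.5, 0.2]
finger_gap: 26.8
gripper_force: 29.5
t 18.27 pos [640.2   2.   52.5] head 13.4 q1,q6 [-0.12  2.78] -> cm [-0.14 -0.02  1.25]
```

```bash
python3 -m crank '[[[-0.1,0,0.7,0,0,0,255],[0,0,0.55,0,0,0,255],[0,0,0,0,0,0,255],[0,0,0,0,0,0,255]]]'
python3 -m crank '[[[0,0,0,0,0,0,120],[0,0,0,0,0,0,120],[0,0,0,0,0,0,90],[0,0,0,0,0,0,90],[0,0,-3,0,0,0,90],[0,0,-5,0,0,0,0],[0,0,-5,0,0,0,0],[0,0,-5,0,0,0,0],[-3.3,-3.4,0,0,0,0,0],[-3.3,-3.4,0,0,0,0,0],[-3.3,-3.4,0,0,0,0,0],[-3.3,-3.4,0,0,0,0,0],[-3.3,-3.4,0,0,0,0,0],[0,0,0,0,0,0,0],[0,0,0,0,0,0,0]]]'
python3 -c "
from h import *
im=obj(439,128,40,70,95);to(439,128.4,36)"
```

```text
time_s: 18.77
tool_pos: [639.8, 1.6, 39.7]
tcp_rot: [0.993, 0.117, 0.001, 0.001]
contact_force: [0.6, -2.5, 9.5]
finger_gap: 26.7
gripper_force: 28.9
time_s: 20.65
tool_pos: [439.3, 129.3, 219.0]
tcp_rot: [0.993, 0.117, 0.0, 0.0]
contact_force: [0.1, -0.5, -0.8]
finger_gap: 85.4
gripper_force: 0.0
n 1199 ctr [438.6 128.5] [28.9 28.8] 50.4 z95 81.0
t 20.7 pos [439.6 129.  218.8] head 13.4 q1,q6 [0.11 3.02] -> cm [-0.08  0.04 18.28]
```

```bash
python3 -m crank '[[[-0.1,0,5,0,0,0,0],[0,0,5,0,0,0,0],[0,0,4.5,0,0,0,0],[0,0,2.5,0,0,0,0],[0,0,1.2,0,0,0,0],[0,0,0,0,0,0,0],[0,0,0,0,0,0,255],[0,0,0,0,0,0,255],[0,0,0,0,0,0,255],[0,0,0,0,0,0,255],[0,0,0,0,0,0,255],[0,0,0,0,0,0,255],[0,0,0,0,0,0,255],[0,0,0,0,0,0,255],[0,0,-3,0,0,0,255],[0,0,-5,0,0,0,255],[0,0,-5,0,0,0,255],[0,0,-2,0,0,0,255],[0,0,0,0,0,0,255],[0,0,0,0,0,0,255]]]'
python3 -c "
from h import *
to(592.2,29.1,185)"
```

```text
time_s: 23.2
tool_pos: [437.4, 129.0, 185.9]
tcp_rot: [0.993, 0.117, -0.001, -0.0]
contact_force: [-0.4, 0.2, 0.4]
finger_gap: 27.0
gripper_force: 29.5
t 23.2 pos [437.4 129.  185.9] head 13.4 q1,q6 [0.11 3.02] -> cm [12.74 13.31  0.07]
```

```bash
python3 -m crank '[[[3.19,3.33,0,0,0,0,255],[3.19,3.33,0,0,0,0,255],[3.19,3.33,0,0,0,0,255],[3.19,3.33,0,0,0,0,255],[0,0,0,0,0,0,255],[0,0,0,0,0,0,255],[0,0,4,0,0,0,255],[0,0,4,0,0,0,255],[0,0,2,0,0,0,255],[0,0,0,0,0,0,255],[0,0,0,0,0,0,255]]]'
python3 -c "
from h import *
im,P=cloud('wrist'); cv2.imwrite('pics/w5.png',im[:,:,::-1]);to(592.2,29.1,40)"
```

```text
time_s: 24.58
tool_pos: [592.9, 29.4, 87.8]
tcp_rot: [0.993, 0.117, 0.0, 0.0]
contact_force: [0.3, -0.0, -0.1]
finger_gap: 26.5
gripper_force: 29.6
t 24.62 pos [593.2  29.3  88. ] head 13.4 q1,q6 [-0.09  2.82] -> cm [-0.11 -0.01  4.8 ]
```

View pics/w5.png

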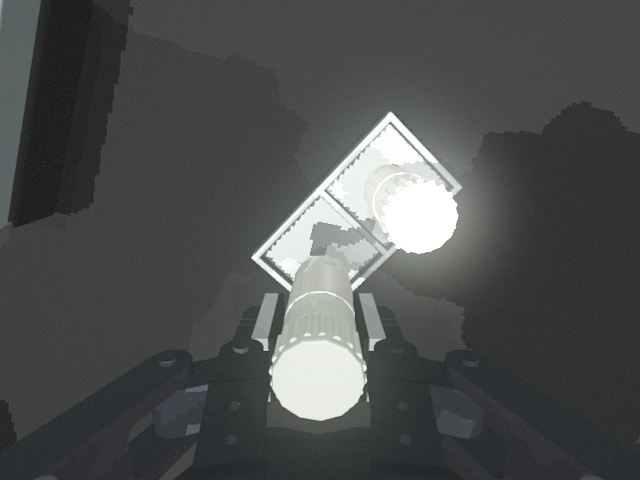

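Vial B stands upright in the far bay at (420,210). The held vial at (320,375) is over the near bay. Lowering, releasing and lifting.

```bash
python3 -m crank '[[[-0.1,0,2.5,0,0,0,255],[0,0,1.5,0,0,0,255],[0,0,0.8,0,0,0,255],[0,0,0,0,0,0,255],[0,0,0,0,0,0,255]]]'
python3 -c "
from h import *
to(592.2,29.1,40)"
python3 -m crank '[[[0,0,0,0,0,0,120],[0,0,0,0,0,0,120],[0,0,0,0,0,0,90],[0,0,0,0,0,0,90],[0,0,-3,0,0,0,90],[0,0,-5,0,0,0,90],[0,0,-5,0,0,0,90],[0,0,-5,0,0,0,90],[-3,-5,0,0,0,0,0],[-3,-5,0,0,0,0,0],[-3,-5,0,0,0,0,0],[-3,-3,0,0,0,0,0],[0,0,0,0,0,0,0]]]'
python3 -m crank '[[[0,0,0,0,0,-0.185,0],[0,0,0,0,0,-0.185,0],[0,0,0,0,0,-0.185,0],[0,0,0,0,0,-0.185,0],[0,0,0,0,0,-0.185,0],[0,0,0,0,0,-0.185,0],[0,0,0,0,0,-0.185,0],[0,0,0,0,0,-0.185,0],[0,0,0,0,0,-0.185,0],[0,0,0,0,0,-0.185,0],[0,0,0,0,0,-0.185,0],[0,0,0,0,0,-0.185,0],[0,0,0,0,0,-0.185,0],[0,0,0,0,0,-0.185,0],[0,0,0,0,0,-0.185,0],[0,0,0,0,0,-0.185,0],[0,0,0,0,0,-0.185,0],[0,0,0,0,0,0,0],[0,0,0,0,0,0,0]]]'
python3 -c "
from h import *
to(376.9,237.7,200)"
```

```text
time_s: 25.25
tool_pos: [592.6, 28.6, 39.5]
tcp_rot: [0.993, 0.117, 0.001, 0.0]
contact_force: [-0.9, -2.1, 5.6]
finger_gap: 26.9
gripper_force: 29.6
t 25.25 pos [592.6  28.6  39.5] head 13.4 q1,q6 [-0.09  2.82] -> cm [-0.02 -0.06 -0.05]
time_s: 26.88
tool_pos: [431.3, 177.3, 219.2]
tcp_rot: [0.993, 0.118, 0.0, -0.0]
contact_force: [-0.4, -0.7, 0.3]
finger_gap: 85.6
gripper_force: 0.0
time_s: 29.25
tool_pos: [433.8, 175.9, 218.7]
tcp_rot: [-0.116, 0.993, -0.0, -0.0]
contact_force: [-0.2, -0.2, -0.3]
finger_gap: 85.4
gripper_force: 0.0
t 29.25 pos [433.8 175.9 218.7] head -166.7 q1,q6 [ 0.21 -0.02] -> cm [4.11 7.33 1.87]
```

```bash
python3 -m crank '[[[2.05,3.66,0,0,0,0,0],[2.05,3.66,0,0,0,0,0],[0,0,0,0,0,0,0],[0,0,0,0,0,0,0]]]'
python3 -c "
from h import *
im=obj(377,238,80,38,58);cv2.imwrite('pics/w6.png',im[:,:,::-1]);to(376.9,237.7,16)"
```

```text
time_s: 29.75
tool_pos: [376.9, 237.5, 218.8]
tcp_rot: [-0.118, 0.993, -0.0, 0.0]
contact_force: [-0.4, -0.1, 0.0]
finger_gap: 85.1
gripper_force: 0.0
n 2876 ctr [375.2 236.9] [110.6  45.1] 15.2 z95 48.9
t 29.8 pos [377.  237.3 218.8] head -166.5 q1,q6 [0.38 0.14] -> cm [1.000e-02 5.000e-02 2.028e+01]
```

View pics/w6.png

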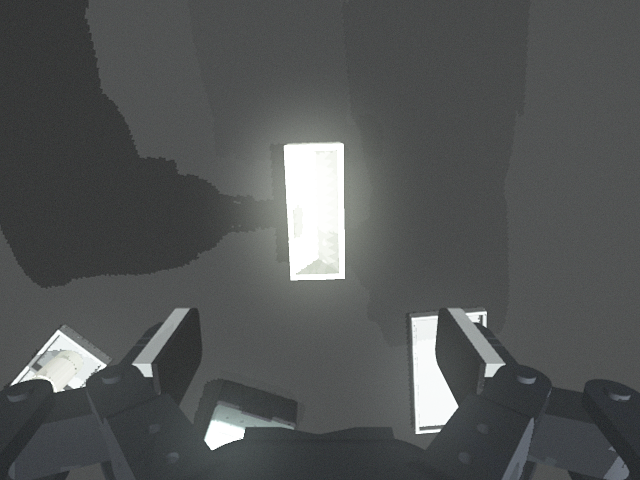

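The trough at (315,212) measures 110.6×45.1 mm, heading 15.2°, and lies between the fingers. Gripping it.

```bash
python3 -m crank '[[[0.17,0,5,0,0,-0.03,0],[0,0,5,0,0,0,0],[0,0,5,0,0,0,0],[0,0,3.2,0,0,0,0],[0,0,2,0,0,0,0],[0,0,0,0,0,0,0],[0,0,0,0,0,0,255],[0,0,0,0,0,0,255],[0,0,0,0,0,0,255],[0,0,0,0,0,0,255],[0,0,0,0,0,0,255],[0,0,0,0,0,0,255],[0,0,0,0,0,0,255],[0,0,-3,0,0,0,255],[0,0,-5,0,0,0,255],[0,0,-5,0,0,0,255],[0,0,0,0,0,0,255],[0,0,0,0,0,0,255]]]'
python3 -c "
from h import *
to(516.4,414.1,150)"
```

```text
time_s: 32.05
tool_pos: [374.6, 237.2, 146.6]
tcp_rot: [-0.133, 0.991, 0.0, 0.0]
contact_force: [0.0, -0.9, -1.0]
finger_gap: 44.7
gripper_force: 31.5
t 32.05 pos [374.6 237.2 146.6] head -164.7 q1,q6 [0.38 0.11] -> cm [-18.35  13.32  -0.34]
```

```bash
python3 -m crank '[[[-4.59,3.33,0,0,0,0,255],[-4.59,3.33,0,0,0,0,255],[-4.59,3.33,0,0,0,0,255],[-4.59,3.33,0,0,0,0,255],[0,0,0,0,0,-0.07,255],[0,0,0,0,0,0,255],[0,0,0,0,0,0,255]]]'
python3 -c "
from h import *
im,P=cloud('wrist'); cv2.imwrite('pics/w7.png',im[:,:,::-1]);to(516.4,414.1,22)
m=(P[...,2]<20)&(P[...,2]>6.5)&(np.hypot(P[...,0]-516,P[...,1]-414)<95)&(im.max(-1)>60)
p=P[m][:,:2].astype(np.float32); print(len(p),cv2.minAreaRect(p))"
```

```text
time_s: 32.92
tool_pos: [516.1, 413.6, 146.2]
tcp_rot: [-0.167, 0.986, -0.0, -0.001]
contact_force: [-0.3, 0.7, -0.5]
finger_gap: 44.7
gripper_force: 31.5
t 32.98 pos [516.2 413.7 146.5] head -160.8 q1,q6 [0.55 0.22] -> cm [-0.04  0.04 12.45]
1096 ((462.13916015625, 391.7341613769531), (27.974191665649414, 73.28602600097656), 19.275949478149414)
```

View pics/w7.png

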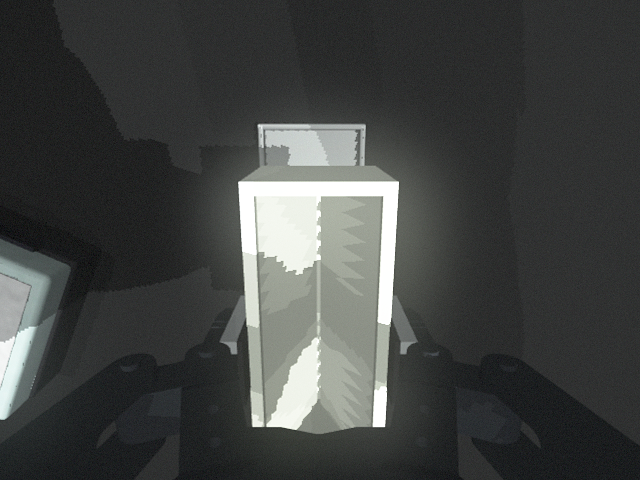

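The undivided grey tray's near end is at (313,145), 73.3 mm wide, heading 19.3°, which puts its centre at about (514,410). Lowering with that correction.

```bash
python3 -m crank '[[[0.33,-0.28,4,0,0,0,255],[0,0,4,0,0,0,255],[0,0,2.3,0,0,0,255],[0,0,1,0,0,0,255],[0,0,0,0,0,0,255],[0,0,0,0,0,0,255]]]'
python3 -c "
from h import *
to(514,410,20.5)"
```

```text
time_s: 33.72
tool_pos: [515.0, 410.7, 35.0]
tcp_rot: [-0.168, 0.986, 0.0, 0.001]
contact_force: [0.1, -0.1, -0.3]
finger_gap: 44.7
gripper_force: 31.5
t 33.73 pos [515.  410.7  35. ] head -160.7 q1,q6 [0.55 0.21] -> cm [ 0.12 -0.04  1.45]
```

```bash
python3 -m crank '[[[0.1,0,0.8,0,0,0,255],[0,0,0.65,0,0,0,255],[0,0,0,0,0,0,255],[0,0,0,0,0,0,255]]]'
python3 -m crank '[[[0,0,0,0,0,0,60],[0,0,0,0,0,0,60],[0,0,0,0,0,0,0],[0,0,0,0,0,0,0],[0,0,-3,0,0,0,0],[0,0,-5,0,0,0,0],[0,0,-5,0,0,0,0],[0,0,-5,0,0,0,0],[5,0,0,0,0,0,0],[5,0,0,0,0,0,0],[5,0,0,0,0,0,0],[5,0,0,0,0,0,0],[0,0,0,0,0,0,0],[0,0,0,0,0,0,0]]]'
python3 - <<'E'
from h import *
im,P=cloud("top");cv2.imwrite("pics/end.png",cv2.resize(im[130:310,120:520,::-1],(800,360),interpolation=2))
def f(n,x,y,r,a,b,c,h):
    m=(np.hypot(P[...,0]-x,P[...,1]-y)<r)&(P[...,2]>a)&(P[...,2]<b);p=P[m]
    q,sz,an=cv2.minAreaRect(p[:,:2].astype(np.float32));d=np.array(q)-c;t=np.radians(h)
    print(n,len(p),np.round(q,1),np.round(sz,1),round(an,1),"zmax",np.percentile(p[:,2],95).round(1),"in tray",np.round([d@[np.cos(t),np.sin(t)],d@[-np.sin(t),np.cos(t)]],1))
f("v1",639,2,25,55,110,(615.5,15.5),-30.3);f("v2",592,29,25,55,110,(615.5,15.5),-30.3)
f("j1",530,-412,38,50,90,(491,-419.6),10.5);f("j2",451,-427,38,50,90,(491,-419.6),10.5)
f("tr",514,410,75,38,70,(514,410),19.3)
f("box",641,221,90,40,80,(641,221),0);f("timer",650,-206,55,12,40,(650.4,-205.8),0)
E
```

```text
time_s: 34.22
tool_pos: [514.0, 410.4, 20.1]
tcp_rot: [-0.168, 0.986, 0.0, 0.001]
contact_force: [-1.0, -2.0, 12.8]
finger_gap: 44.6
gripper_force: 34.7
time_s: 35.98
tool_pos: [325.2, 344.2, 199.6]
tcp_rot: [-0.168, 0.986, 0.0, 0.0]
contact_force: [1.2, 0.4, 0.1]
finger_gap: 85.6
gripper_force: 0.0
v1 96 [639.3   2.8] [26.4 27.1] 49.5 zmax 87.1 in tray [27.   1.1]
v2 92 [592.4  29.2] [26.6 27.3] 86.2 zmax 88.6 in tray [-26.9   0.2]
j1 245 [ 530.1 -409.7] [49.2 49.6] 44.3 zmax 67.0 in tray [40.3  2.6]
j2 251 [ 449.5 -423. ] [47.4 50.1] 0.4 zmax 67.6 in tray [-41.4   4.2]
tr 327 [513.8 413. ] [111.9  47.6] 19.7 zmax 55.8 in tray [0.8 2.9]
box 1132 [641.3 221. ] [ 81.4 121.7] 83.5 zmax 66.6 in tray [ 0.3 -0. ]
timer 484 [ 650.2 -205.5] [68.5 69.8] 11.3 zmax 24.4 in tray [-0.2  0.3]
```

View pics/end.png

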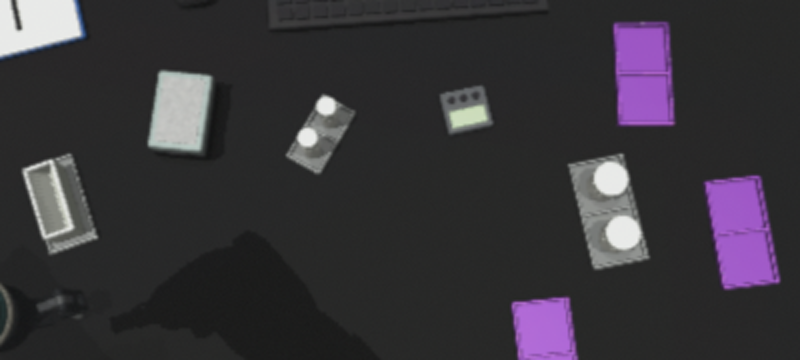

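Everything sits well inside its bay at the right height: vials at crop (326,105) and (307,138), jars at (610,178) and (622,232), trough at (50,200). The tip box and timer haven't moved, and the arm is clear of everything. Handing in.

```bash
python3 -c "
from workcell import workorder
print(workorder.job_done())"
```

```text
the job is handed in; nothing more can be done
None
```

I placed both vials, both jars and the trough in their grey trays, all upright and within about 5 mm of their target centres. The tip box and timer did not move, and I handed the job in at about 36 s of the 122 s allowed; the hand-in gave no verdict.

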